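# Turn the parts tray until the spark plug socket faces front

### The job

Gently push the round parts tray around by the posts on its rim until the standing spark plug socket is at the front, squarely in line with the pointed tongue that sticks out from under the tray, then take the hand away. Touch only the tray: the socket and the other things on it must ride along untouched and upright, and the orange case, throttle grip and spanner beside it stay as they are.

Things in the scene. Friction and masses are not known exactly. Their poses are not given: they have to be found in the camera images.
- foot: Fixed dark steel foot under the tray, 190 mm across. Origin on the table at the turning axis, z up. Its -x axis is the FRONT: a flat tongue 26 mm wide, 8 mm high lies on the table along -x, ends in a point 194 mm from the axis and shows beyond the tray edge, roughly towards the robot (up to 26 degrees off).
- tray: Round steel tray, dark floor, 250 mm across, turning either way about the vertical axis through its origin (on the axis, 30 mm above the table). Upper face 10, rim top 18, hub (36 mm wide) top 36 mm above the origin. Five radial dividers 16 to 116 mm from the axis, tops at 32 mm, at 180, 252, 324, 36, 108 degrees (anticlockwise from above, from its +x) make five compartments.
- post_top (a point): Centre of the top of one of five equal upright push posts, 14 mm thick, on the tray rim at the outer ends of the dividers, 125 mm from the axis; tops 85 mm, feet 40 mm above the table. This is the post at 180 degrees (the tray's -x). Any post will do. Tray 1.8 kg, friction 0.2 N m (1 to 2 N at a post), damping 0.06 N m s/rad: stays where left, coasts a degree or two, turns 1.9 turns either way.
- plug_socket: Spark plug socket: plain round steel, standing upright, 54 mm tall, 32 mm across below and 26 mm above mid-height, small square drive hole in its top face. Loose in one of the five compartments (which one varies), about 76 mm from the axis. Origin at the centre of its underside, z up.
- footpeg: Aluminium footpeg standing on end, rectangular and ribbed, 34 x 34 mm at the foot, 60 mm tall, loose in another compartment. Origin at the centre of its underside.
- washer_dish: White ceramic dish holding washers, 64 mm across, 22 mm high, loose in another compartment. Origin at the centre of its underside.
- bearing: Flat steel ball bearing, 52 mm across, 15 mm high, loose in another compartment. Origin at the centre of its underside.
- axle_nut: Hexagonal steel axle nut with a flange, 39 mm across, 22 mm high, loose in another compartment. Origin at the centre of its underside.
- case: Bystander: closed orange tackle case with hinged lid and a bar handle on the lid, 150 (x) x 210 (y) x 100 mm and about 150 mm high over the handle, on the robot's right. Origin at the centre of its underside.
- throttle_grip: Bystander: black rubber throttle grip lying on the table on the robot's left, 125 mm long along its x, 37 mm thick. Origin on the table under its middle.
- spanner: Bystander: steel spanner lying on the table on the near left, 170 mm long along its x, under 15 mm high. Origin under its middle.
Not all that is in view belongs to the job. What is shaped like the axle_nut but green is not meant.

How it is judged:
By the outcome, as a careful person would: the job done as asked, in the order asked, and still so for the second after the job is handed in, with the robot touching nothing.
It also fails if it takes over 51 s, if anything falls off the work surface, if the arm or the gripper's body presses on something with over 40 N, if the wrist force passes 120 N, or if a joint passes its speed limit or range.

### The arm

A 7-joint arm with a two-finger parallel gripper is mounted at the origin on the work surface. World frame = base frame: x ahead of the robot, y to its left, z up, the work surface at z = 0. Lengths are in m, angles in rad, forces in N, time in s.
With the tool pointing down it reaches from about 0.425 to 0.925 m from the base axis. Payload 6.8 kg.
Tool frame: the origin (TCP) lies midway between the tips of the shut fingers; the grasp point (between the pads) lies 19 mm behind it; y points along the fingers, x is the direction in which the jaws open and shut, and the axes are right-handed (so a half turn about y gives the same grasp; the last joint's range is limited). The gripper opens to 85 mm and grips with 20 to 120 N. Pads are 22 mm wide; open, the fingers measure 114 mm over their backs; the gripper's body (76 mm by 85 mm) begins 54 mm behind the grasp point. The pads swing forward as they close: fully open they stand 13 mm farther back than shut.
Start: joints at [-1.446, 0.477, 0.022, 1.555, -0.011, 1.109, -0.083], TCP at [0.156, 0.657, 0.231] pointing down, gripper open.
Joint ranges: [-2.96, 2.96], [-0.34, 2.1], [-1.41, 1.46], [0.24, 2.44], [-1.37, 4.51], [0.17, 1.92], [-2.96, 2.96]. Speed limits (rad/s): [2.39, 2.39, 3.14, 3.14, 3.14, 3.14, 3.14].

### API

Orientations are given as a rotation vector (axis times angle).
In Python, from workcell import bot gives the robot as it stands.
- The arm moves only by the tool play_rows, never from a script. Its argument "increments" is a list of rows, each an object with "delta_pos": the shift along the tool's x, y, z in m, a list of three; "twist": the turn, a rotation vector about the tool's x, y, z in degrees, a list of three; "claw": the gripper command: -1 is shut, 1 is fully open, values between are in proportion. A call has 1 to 20 rows; each row shifts and turns the commanded pose from where the row before left it, along the tool's axes as they then stand; what a row does not reach is not made up. A row lasts 1/12 s, in which the tool goes at most 41.7 mm and 7.16 degrees, less where a joint would pass 70% of its speed; a pose out of reach is approached as far as the arm can. A call with a gripper value outside its range is refused whole. The fingers move at their own pace and stop on an object; the grip force is fixed at half the most. Time passes only in rows, so rows that do not move let the fingers close. It gives the time, the measured TCP pose, the force and the opening at its end, in the units of the state.
- bot.read_state(): the state, without advancing time (a new reading comes with each control period).
- bot.capture(name): name is "side" or "top" or "wrist"; returns a dict with "color" (420x560x3 uint8, red, green, blue), "fx", "fy", "cx", "cy" (pixels), "extrinsics" (4x4, takes a point from world to camera coordinates). Camera axes: x right, y up, looking along -z (the intrinsics and any distortion apply to the point x, -y, -z); pixel columns grow to the right and rows downward; lengths in m; the calibration is good to about 2 mm. A picture is of the moment at which its call begins. There is no depth.
- bot.close_job(): hands the job in, once; it reports no verdict.
Trained networks look in a picture, given as the dict that the camera call returned (one of the last four; its "shot" number tells which), for a name from the list of things; names that differ only in an ending like _2 or _b are one class to them, and where a whole thing is asked for, a point or a joint stands for the part that bears it (a point fixed in the world has none). Each returns a list of dicts, best first, with "p" (0 to 1); they miss things now and then, are a little off and sometimes report something else, mostly with a low value. They report only what shows in the picture. A call takes as long as a camera call. They do not tell look-alikes from the thing itself.
- bot.look_for(picture, thing): "box" ([left, top, width, height] in pixels, round what is visible of it).
The state is a dict: "clock": time; "joint_positions": joint angles; "joint_velocities": joint speeds; "tau": joint torques, N m; "position": TCP position; "eef_rot": TCP orientation; "force": force on the tool from outside, world axes, zero at the start; "torque": the same for the moment, N m; "width": finger opening in m.
Only numpy, scipy, OpenCV 4.12 (cv2) and the standard library are available. Lean on these libraries where they do the work, as an engineer would, in place of code of your own. Each camera call takes 0.05 s, during which the arm holds its last target.

## Working session

There is one attempt and no reset: what is moved stays moved. The work goes in short steps, Python scripts to look and compute and a tool call to move; the robot and the scene stay as the last step left them, time stands still between calls to the robot, and variables do not carry over. Pictures are saved under pics/ and viewed, and the job is handed in when it is done.

Besides the shell and the picture viewer there is one more tool, called by a JSON object that holds its "api" and its "payload", one argument or row to a line. play_rows: Moves the arm, as the interface text tells. Its arguments: {"type":"object","properties":{"increments":{"type":"array","items":{"type":"object","properties":{"delta_pos":{"type":"array","items":{"type":"number"}},"twist":{"type":"array","items":{"type":"number"}},"claw":{"type":"number"}}}}},"required":["increments"]}

```bash
mkdir -p pics; ls; python3 - <<'E'
from workcell import bot
import cv2,pickle
for n in ["top","side","wrist"]:
    c=bot.capture(n); cv2.imwrite(f"pics/{n}0.png",c["color"][:,:,::-1]); pickle.dump(c,open(f"{n}0.pkl","wb"))
    print(n,[c[k] for k in("fx","fy","cx","cy")],c["extrinsics"].round(4).tolist(),[k for k in c])
s=bot.read_state(); print(s)
E
```

```text
pics
top [419.78540543323464, 419.78540543323464, 274.75969170148784, 210.96825125341005] [[-0.0061, -1.0, 0.0019, -0.0219], [0.9833, -0.0057, 0.1818, -0.5512], [-0.1818, 0.0029, 0.9833, -1.2507], [0.0, 0.0, 0.0, 1.0]] ['color', 'fx', 'fy', 'cx', 'cy', 'extrinsics', 'shot']
side [510.09240515081683, 510.09240515081683, 273.8556961755699, 203.90570445965548] [[0.9547, -0.2974, -0.0133, -0.5351], [0.2188, 0.6707, 0.7087, -0.1546], [-0.2019, -0.6795, 0.7054, -1.1378], [0.0, 0.0, 0.0, 1.0]] ['color', 'fx', 'fy', 'cx', 'cy', 'extrinsics', 'shot']
wrist [321.02977923982405, 321.02977923982405, 274.43145714610483, 204.83786338445546] [[0.23, 0.9732, -0.001, -0.6745], [-0.9345, 0.2205, -0.2795, 0.0378], [-0.2718, 0.0652, 0.9601, -0.3778], [0.0, 0.0, 0.0, 1.0]] ['color', 'fx', 'fy', 'cx', 'cy', 'extrinsics', 'shot']
{'clock': 0.15, 'joint_positions': array([-1.44609139,  0.47763356,  0.02234783,  1.55618346, -0.01150803,
        1.10930172, -0.08309391]), 'joint_velocities': array([ 8.18347364e-04, -2.34984183e-03,  4.20082282e-04, -3.18088564e-03,
       -7.72480920e-04, -6.74496302e-04, -3.82956746e-06]), 'tau': array([ 2.84093956e-03, -5.96921504e+01,  1.61014002e+00, -2.81487805e+01,
        1.26225603e-02,  6.58899095e-03,  6.10204393e-05]), 'position': array([0.15562885, 0.65636127, 0.23055069]), 'eef_rot': array([-1.31132412, -1.03529551,  1.03702917]), 'force': array([-0.10497893, -0.1354426 , -0.59188935]), 'torque': array([-0.01456778,  0.00025992, -0.05176836]), 'width': 0.0855103468720807}
```

View pics/top0.png

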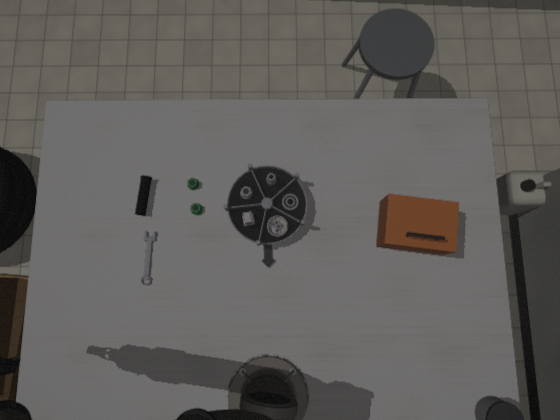

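View pics/side0.png

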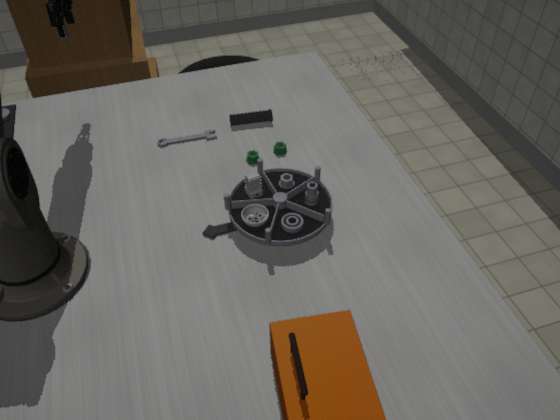

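```bash
python3 - <<'E'
from scipy.spatial.transform import Rotation as R
print(R.from_rotvec([-1.31132412, -1.03529551,  1.03702917]).as_matrix().round(3))
E
```

```text
[[ 0.231 -0.    -0.973]
 [ 0.973 -0.001  0.231]
 [-0.001 -1.    -0.   ]]
```

```bash
cat > h.py <<'E'
import numpy as np,cv2,pickle
def ray(c,uv):
    E=c["extrinsics"];R=E[:3,:3];t=E[:3,3]
    d=np.array([(uv[0]-c["cx"])/c["fx"],-(uv[1]-c["cy"])/c["fy"],-1.])
    return -R.T@t, R.T@d
def at(c,uv,z):
    o,d=ray(c,uv); return o+d*(z-o[2])/d[2]
def proj(c,p):
    q=c["extrinsics"][:3,:3]@np.asarray(p,float)+c["extrinsics"][:3,3]
    return np.array([c["cx"]+c["fx"]*q[0]/-q[2], c["cy"]-c["fy"]*q[1]/-q[2]])
E
python3 - <<'E'
from h import *
from workcell import bot
for n,(x,y,w,h) in dict(top=(215,150,115,125),side=(190,140,150,115)).items():
    c=pickle.load(open(f"{n}0.pkl","rb"))
    k=cv2.resize(c["color"][y:y+h,x:x+w],None,fx=5,fy=5,interpolation=cv2.INTER_CUBIC)
    k=cv2.convertScaleAbs(k,alpha=1.8)
    cv2.imwrite(f"pics/{n}0z.png",k[:,:,::-1])
    for t in ["tray","foot","plug_socket","axle_nut","post_top","case"]:
        print(n,t,[(np.round(b["box"]).tolist(),round(b["p"],2)) for b in bot.look_for(c,t)][:5])
E
```

```text
top tray [([224.0, 163.0, 82.0, 79.0], 0.59)]
top foot [([262.0, 244.0, 11.0, 20.0], 0.46)]
top plug_socket []
top axle_nut [([191.0, 200.0, 11.0, 16.0], 0.59), ([241.0, 187.0, 13.0, 14.0], 0.55), ([190.0, 180.0, 10.0, 9.0], 0.41), ([283.0, 192.0, 15.0, 15.0], 0.16)]
top post_top [([223.0, 163.0, 84.0, 83.0], 0.85)]
top case [([375.0, 194.0, 83.0, 60.0], 0.62)]
side tray [([220.0, 155.0, 111.0, 89.0], 0.89), ([277.0, 173.0, 17.0, 17.0], 0.62)]
side foot [([203.0, 223.0, 31.0, 14.0], 0.76)]
side plug_socket [([304.0, 180.0, 13.0, 25.0], 0.81), ([227.0, 110.0, 46.0, 15.0], 0.54)]
side axle_nut [([276.0, 173.0, 18.0, 19.0], 0.76), ([242.0, 151.0, 19.0, 13.0], 0.72), ([272.0, 145.0, 11.0, 10.0], 0.52)]
side post_top [([225.0, 158.0, 105.0, 90.0], 0.72)]
side case [([268.0, 309.0, 115.0, 111.0], 0.77)]
```

View pics/top0z.png

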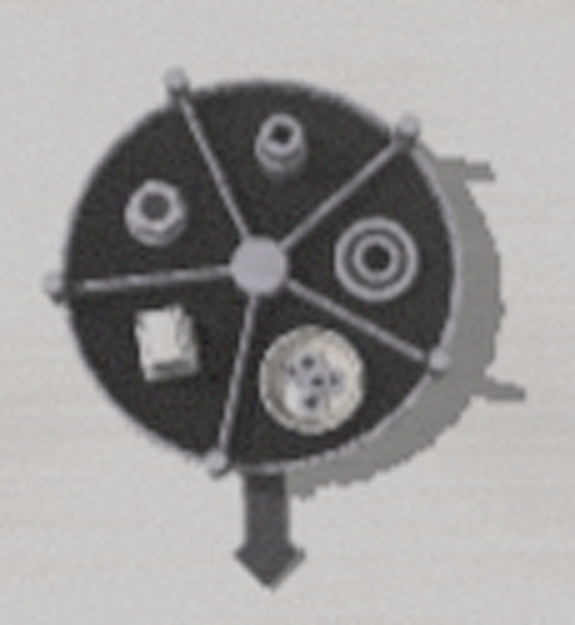

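View pics/side0z.png

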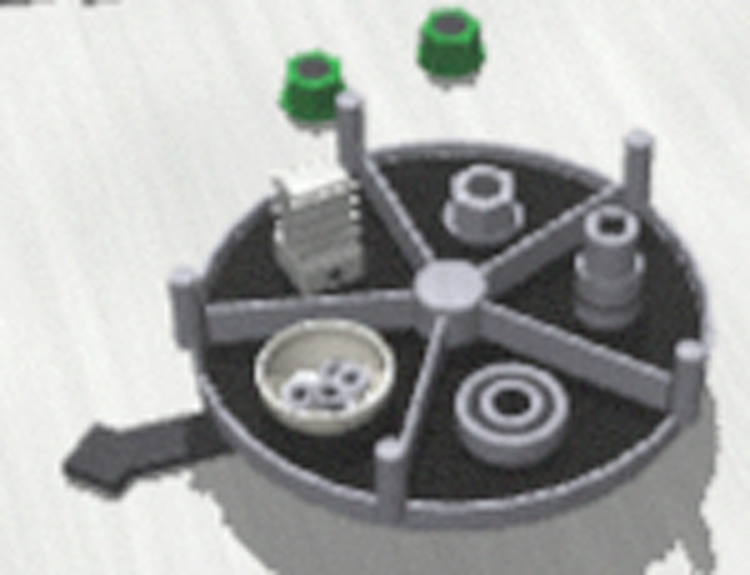

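```bash
cat > a.py <<'E'
from h import *
from scipy.optimize import least_squares
ct=pickle.load(open("top0.pkl","rb"));cs=pickle.load(open("side0.pkl","rb"))
pt=lambda x,y:((x+.5)/5-.5+215,(y+.5)/5-.5+150)
ps=lambda x,y:((x+.5)/5-.5+190,(y+.5)/5-.5+140)
# order anticlockwise from above: D(front), C, B, A, E  
P=[(ct,pt(*p)) for p in [(218,461),(440,360),(408,127),(177,78),(57,283)]]
S=[(cs,ps(*p)) for p in [(184,278),(389,449),(689,350),(638,138),(349,102)]]
def res(v):
    r=[]
    for L in(P,S):
        for i,(c,uv) in enumerate(L):
            a=v[2]+i*2*np.pi/5
            r+=list(proj(c,[v[0]+.125*np.cos(a),v[1]+.125*np.sin(a),.085])-uv)
    return r
s=least_squares(res,[.55,0,np.pi]);print(s.x,np.degrees(s.x[2]),np.round(s.fun,1))
print("hub",at(ct,pt(259,265),.066),at(cs,ps(449,286),.066))
for c,t in((ct,pt(269,589)),(cs,ps(65,466))):
    q=at(c,t,.004);d=q[:2]-s.x[:2];print("tip",q,np.hypot(*d),np.degrees(np.arctan2(d[1],d[0])))
for c,t in((ct,pt(282,133)),(cs,ps(611,224))):
    q=at(c,t,.094);d=q[:2]-s.x[:2];print("sock",q,np.hypot(*d),np.degrees(np.arctan2(d[1],d[0])))
E
python3 a.py
```

```text
[ 5.74597781e-01 -1.08420186e-03  2.93621698e+00] 168.23284090891897 [ 0.1 -0.2  0.3 -0.3  0.7 -0.7 -0.  -0.1 -0.3 -0.3 -0.6 -0.3 -0.1  0.2
 -0.   0.1 -0.   0.  -0.5 -0.5]
hub [5.74496379e-01 3.48208315e-04 6.60000000e-02] [ 0.5746284  -0.00165615  0.066     ]
tip [ 0.37987868 -0.00433167  0.004     ] 0.1947461836160048 -179.0445259976792
tip [ 0.38295171 -0.00098796  0.004     ] 0.19164609096426574 179.97122748608018
sock [ 0.65060692 -0.01432885  0.094     ] 0.07715446058947298 -9.884587277230995
sock [ 0.65076908 -0.01305957  0.094     ] 0.07710691324094959 -8.934697701736619
```

{"api": "play_rows", "payload": {
  "increments": [
    {"delta_pos": [-0.008,0,-0.0117],"twist": [0,0,0],"claw": 0.1},
    {"delta_pos": [-0.016,0,-0.0233],"twist": [0,0,0],"claw": 0.1},
    {"delta_pos": [-0.016,0,-0.0233],"twist": [0,0,0],"claw": 0.1},
    {"delta_pos": [-0.016,0,-0.0233],"twist": [0,0,0],"claw": 0.1},
    {"delta_pos": [-0.016,0,-0.0233],"twist": [0,0,0],"claw": 0.1},
    {"delta_pos": [-0.016,0,-0.0233],"twist": [0,0,0],"claw": 0.1},
    {"delta_pos": [-0.016,0,-0.0233],"twist": [0,0,0],"claw": 0.1},
    {"delta_pos": [-0.016,0,-0.0233],"twist": [0,0,0],"claw": 0.1},
    {"delta_pos": [-0.016,0,-0.0233],"twist": [0,0,0],"claw": 0.1},
    {"delta_pos": [-0.016,0,-0.0233],"twist": [0,0,0],"claw": 0.1},
    {"delta_pos": [-0.0276,0,-0.0143],"twist": [0,0,0],"claw": 0.1},
    {"delta_pos": [-0.0276,0,-0.0143],"twist": [0,0,0],"claw": 0.1},
    {"delta_pos": [-0.0276,0,-0.0143],"twist": [0,0,0],"claw": 0.1},
    {"delta_pos": [-0.0276,0,-0.0143],"twist": [0,0,0],"claw": 0.1},
    {"delta_pos": [-0.0276,0,-0.0143],"twist": [0,0,0],"claw": 0.1},
    {"delta_pos": [-0.0276,0,-0.0143],"twist": [0,0,0],"claw": 0.1},
    {"delta_pos": [-0.0276,0,-0.0143],"twist": [0,0,0],"claw": 0.1},
    {"delta_pos": [-0.0276,0,-0.0143],"twist": [0,0,0],"claw": 0.1},
    {"delta_pos": [-0.0276,0,-0.0143],"twist": [0,0,0],"claw": 0.1},
    {"delta_pos": [0,0,0],"twist": [0,0,0],"claw": 0.1}
  ]
}}

```text
clock: 2.42
position: [0.405, 0.1792, 0.2313]
eef_rot: [-1.315, -1.029, 1.03]
force: [1.1, -0.4, -0.3]
width: 0.0469
```

```bash
cat > st.py <<'E'
from h import *
from workcell import bot
from scipy.spatial.transform import Rotation as R
import sys
C=np.array([.5746,-.001])
def st():
    s=bot.read_state();p=s["position"];M=R.from_rotvec(s["eef_rot"]).as_matrix()
    d=p[:2]-C
    print("t",round(s["clock"],2),"pos",p.round(4),"r",np.hypot(*d).round(4),"ang",np.degrees(np.arctan2(d[1],d[0])).round(2),"jawyaw",np.degrees(np.arctan2(M[1,0],M[0,0])).round(2),"down",M[:,1].round(3),"F",s["force"].round(1),"w",round(s["width"],4),"q",s["joint_positions"].round(2))
    return p,M
if __name__=="__main__":
    p,M=st()
    if len(sys.argv)>1:
        a=np.radians(float(sys.argv[1]));z=float(sys.argv[2])
        g=np.array([C[0]+.125*np.cos(a),C[1]+.125*np.sin(a),z])
        print("tool delta",(M.T@(g-p)).round(4),"want jawyaw",np.degrees(a)-90)
E
python3 st.py 168.2 0.16
```

```text
t 2.42 pos [0.405  0.1792 0.2313] r 0.2475 ang 133.25 jawyaw 76.15 down [ 0.    -0.002 -1.   ] F [ 1.1 -0.4 -0.3] w 0.0469 q [-0.8   0.08  0.26  2.1  -0.02  0.97  0.8 ]
tool delta [-0.1388  0.0716 -0.0828] want jawyaw 78.19999999999999
```

{"api": "play_rows", "payload": {
  "increments": [
    {"delta_pos": [-0.023,0,-0.0138],"twist": [0,-0.3,0],"claw": 0.1},
    {"delta_pos": [-0.023,0,-0.0138],"twist": [0,-0.3,0],"claw": 0.1},
    {"delta_pos": [-0.023,0.005,-0.0138],"twist": [0,-0.3,0],"claw": 0.1},
    {"delta_pos": [-0.023,0.015,-0.0138],"twist": [0,-0.3,0],"claw": 0.1},
    {"delta_pos": [-0.023,0.02,-0.0138],"twist": [0,-0.4,0],"claw": 0.1},
    {"delta_pos": [-0.023,0.02,-0.0138],"twist": [0,-0.4,0],"claw": 0.1},
    {"delta_pos": [0,0.01,0],"twist": [0,0,0],"claw": 0.1},
    {"delta_pos": [0,0,0],"twist": [0,0,0],"claw": 0.1},
    {"delta_pos": [0,0,0],"twist": [0,0,0],"claw": 0.1}
  ]
}}

```text
clock: 3.17
position: [0.4541, 0.0338, 0.1612]
eef_rot: [-1.296, -1.061, 1.062]
force: [0.3, 1.0, -0.2]
width: 0.0472
```

```bash
python3 st.py 168.2 0.16; python3 - <<'E'
from workcell import bot
import cv2,pickle
for n in ["side","wrist"]:
    c=bot.capture(n); cv2.imwrite(f"pics/{n}1.png",c["color"][:,:,::-1]); pickle.dump(c,open(f"{n}1.pkl","wb"))
E
```

```text
t 3.17 pos [0.4541 0.0338 0.1612] r 0.1254 ang 163.9 jawyaw 78.62 down [-0.001 -0.    -1.   ] F [ 0.3  1.  -0.2] w 0.0472 q [-0.55  0.21  0.39  2.15 -0.11  0.8   1.28]
tool delta [-0.0094  0.0012  0.    ] want jawyaw 78.19999999999999
```

View pics/wrist1.png

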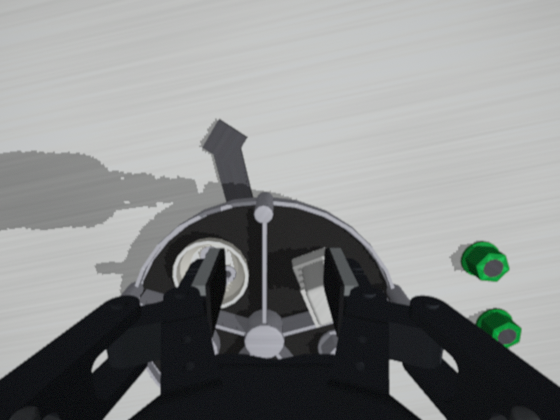

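View pics/side1.png

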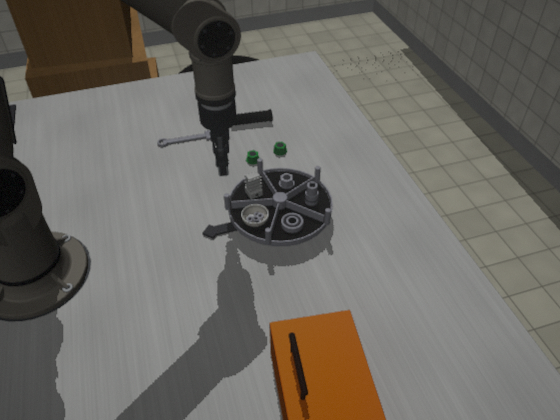

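```bash
python3 - <<'E'
from h import *
c=pickle.load(open("wrist1.pkl","rb"))
C=np.array([.5746,-.001])
for n,uv,z in (("post",(263,213),.085),("hub",(264,337),.066),("tipL",(202,147),.004),("tipR",(246,140),.004),("tip",(218,121),.008),("sh1",(219,153),.008),("sh1b",(240,151),.008),("sh2",(227,200),.008),("sh2b",(251,195),.008)):
    q=at(c,uv,z);d=q[:2]-C;print(n,q.round(4),np.hypot(*d).round(4),np.degrees(np.arctan2(d[1],d[0])).round(1))
k=cv2.resize(c["color"][110:230,180:300],None,fx=5,fy=5,interpolation=cv2.INTER_CUBIC)
cv2.imwrite("pics/wrist1z.png",k[:,:,::-1])
E
```

```text
post [0.4531 0.0268 0.085 ] 0.1246 167.1
hub [0.5708 0.0024 0.066 ] 0.0051 138.3
tipL [ 0.4042 -0.0233  0.004 ] 0.1719 -172.5
tipR [0.4059 0.018  0.004 ] 0.1697 173.6
tip [ 0.3845 -0.0025  0.008 ] 0.1901 -179.6
sh1 [ 0.4123 -0.0085  0.008 ] 0.1625 -177.4
sh1b [0.4143 0.0108 0.008 ] 0.1608 175.8
sh2 [ 0.4572 -0.0118  0.008 ] 0.1179 -174.7
sh2b [0.4568 0.0117 0.008 ] 0.1185 173.8
```

View pics/wrist1z.png

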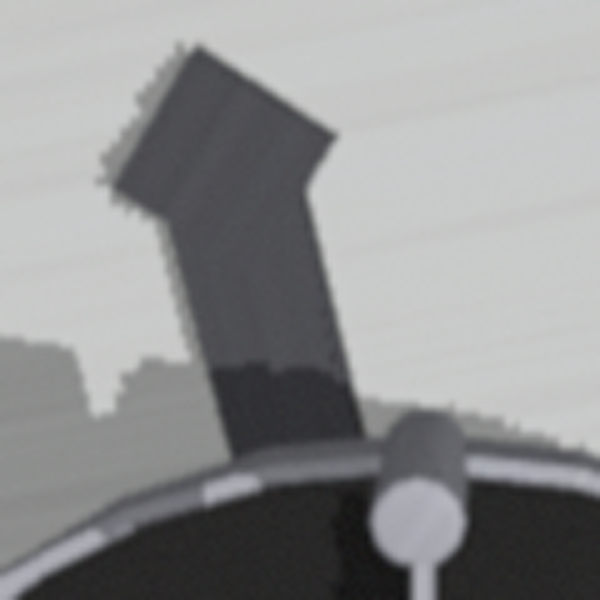

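{"api": "play_rows", "payload": {
  "increments": [
    {"delta_pos": [-0.0045,0,0],"twist": [0,0,0],"claw": 0.1},
    {"delta_pos": [-0.004,0,0],"twist": [0,0,0],"claw": 0.1},
    {"delta_pos": [0,0.012,0],"twist": [0,0,0],"claw": 0.1},
    {"delta_pos": [0,0.016,0],"twist": [0,0,0],"claw": 0.1},
    {"delta_pos": [0,0.016,0],"twist": [0,0,0],"claw": 0.1},
    {"delta_pos": [0,0.016,0],"twist": [0,0,0],"claw": 0.1},
    {"delta_pos": [0,0.016,0],"twist": [0,0,0],"claw": 0.1},
    {"delta_pos": [0,0.014,0],"twist": [0,0,0],"claw": 0.1},
    {"delta_pos": [0,0.01,0],"twist": [0,0,0],"claw": 0.1},
    {"delta_pos": [0,0.005,0],"twist": [0,0,0],"claw": 0.1},
    {"delta_pos": [0,0,0],"twist": [0,0,0],"claw": 0.1},
    {"delta_pos": [0,0,0],"twist": [0,0,0],"claw": 0.1}
  ]
}}

```text
clock: 4.27
position: [0.4533, 0.0254, 0.0566]
eef_rot: [-1.296, -1.062, 1.062]
force: [-0.2, 0.3, 0.3]
width: 0.047
```

```bash
python3 st.py 168 0.056; python3 - <<'E'
from workcell import bot
import cv2,pickle
for n in ["side","wrist"]:
    c=bot.capture(n); pickle.dump(c,open(f"{n}2.pkl","wb"))
    k=c["color"]
    if n=="side": k=cv2.resize(k[130:260,180:340],None,fx=5,fy=5,interpolation=cv2.INTER_CUBIC)[:600]
    cv2.imwrite(f"pics/{n}2.png",k[:,:,::-1])
E
```

```text
t 4.27 pos [0.4533 0.0254 0.0566] r 0.1241 ang 167.72 jawyaw 78.66 down [ 0.  0. -1.] F [-0.2  0.3  0.3] w 0.047 q [-0.46  0.41  0.32  2.23 -0.24  0.54  1.42]
tool delta [-0.0006  0.0006  0.0009] want jawyaw 78.0
```

View pics/wrist2.png

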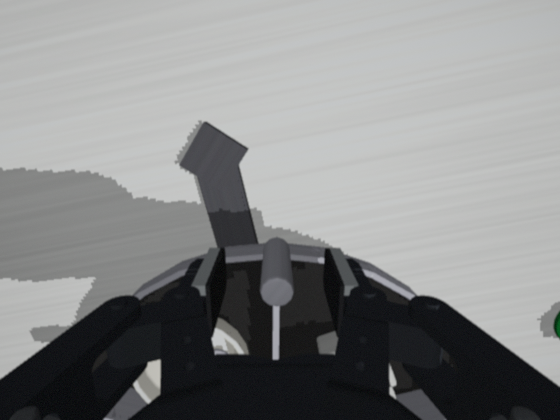

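View pics/side2.png

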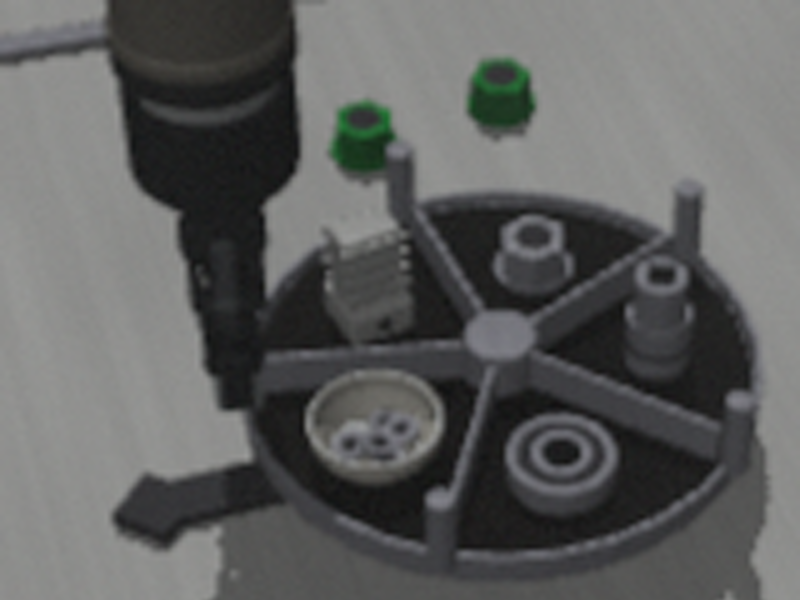

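{"api": "play_rows", "payload": {
  "increments": [
    {"delta_pos": [0,0,0],"twist": [0,0,0],"claw": -0.1},
    {"delta_pos": [0,0,0],"twist": [0,0,0],"claw": -0.2},
    {"delta_pos": [0,0,0.0007],"twist": [0,0,0],"claw": -0.3},
    {"delta_pos": [0,0,0],"twist": [0,0,0],"claw": -0.38},
    {"delta_pos": [0,0,0],"twist": [0,0,0],"claw": -0.38},
    {"delta_pos": [0.0011,0,0],"twist": [0,0.5,0],"claw": -0.38},
    {"delta_pos": [0.0011,0,0],"twist": [0,0.5,0],"claw": -0.38},
    {"delta_pos": [0.0011,0,0],"twist": [0,0.5,0],"claw": -0.38},
    {"delta_pos": [0.0011,0,0],"twist": [0,0.5,0],"claw": -0.38},
    {"delta_pos": [0.0011,0,0],"twist": [0,0.5,0],"claw": -0.38},
    {"delta_pos": [0.0011,0,0],"twist": [0,0.5,0],"claw": -0.38},
    {"delta_pos": [0.0011,0,0],"twist": [0,0.5,0],"claw": -0.38},
    {"delta_pos": [0.0011,0,0],"twist": [0,0.5,0],"claw": -0.38},
    {"delta_pos": [0.0015,0,0],"twist": [0,0.7,0],"claw": -0.38},
    {"delta_pos": [0.0018,0,0],"twist": [0,0.8,0],"claw": -0.38},
    {"delta_pos": [0.0022,0,0],"twist": [0,1,0],"claw": -0.38},
    {"delta_pos": [0.0022,0,0],"twist": [0,1,0],"claw": -0.38},
    {"delta_pos": [0.0022,0,-0.0001],"twist": [0,1,0],"claw": -0.38},
    {"delta_pos": [0.0022,0,0],"twist": [0,1,0],"claw": -0.38},
    {"delta_pos": [0.0022,0,0],"twist": [0,1,0],"claw": -0.38}
  ]
}}

```text
clock: 6.03
position: [0.4591, 0.0479, 0.0563]
eef_rot: [-1.366, -0.923, 0.923]
force: [0.7, -2.0, -0.5]
width: 0.0267
```

```bash
python3 st.py 156 0.056; python3 - <<'E'
from workcell import bot
import cv2,pickle
for n in ["wrist"]:
    c=bot.capture(n); pickle.dump(c,open(f"{n}3.pkl","wb"))
    k=c["color"]
    cv2.imwrite(f"pics/{n}3.png",k[:,:,::-1])
E
```

```text
t 6.03 pos [0.4591 0.0479 0.0563] r 0.1255 ang 157.05 jawyaw 68.07 down [ 0.  0. -1.] F [ 0.7 -2.  -0.5] w 0.0267 q [-0.54  0.42  0.37  2.21 -0.28  0.55  1.23]
tool delta [ 0.0023  0.0003 -0.0005] want jawyaw 66.0
```

View pics/wrist3.png

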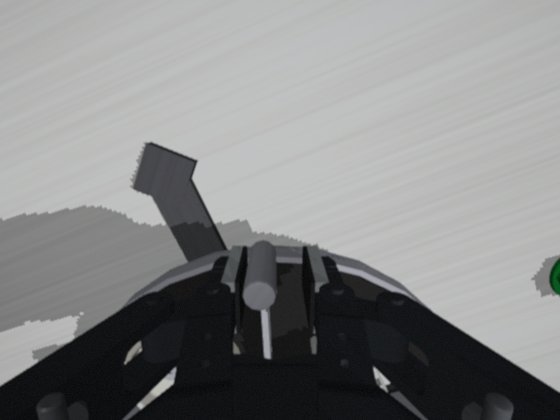

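{"api": "play_rows", "payload": {
  "increments": [
    {"delta_pos": [0.0027,0,-0.0001],"twist": [0,1.3,0],"claw": -0.38},
    {"delta_pos": [0.0031,0,-0.0001],"twist": [0,1.4,0],"claw": -0.38},
    {"delta_pos": [0.0031,0,-0.0001],"twist": [0,1.4,0],"claw": -0.38},
    {"delta_pos": [0.0031,0,-0.0001],"twist": [0,1.4,0],"claw": -0.38},
    {"delta_pos": [0.0031,0,-0.0001],"twist": [0,1.4,0],"claw": -0.38},
    {"delta_pos": [0.0031,0,-0.0001],"twist": [0,1.4,0],"claw": -0.38},
    {"delta_pos": [0.0031,0,0],"twist": [0,1.4,0],"claw": -0.38},
    {"delta_pos": [0.0031,0,-0.0001],"twist": [0,1.4,0],"claw": -0.38},
    {"delta_pos": [0.0031,0,0],"twist": [0,1.4,0],"claw": -0.38},
    {"delta_pos": [0.0031,0,-0.0001],"twist": [0,1.4,0],"claw": -0.38},
    {"delta_pos": [0.0031,0,0],"twist": [0,1.4,0],"claw": -0.38},
    {"delta_pos": [0.0031,0,-0.0001],"twist": [0,1.4,0],"claw": -0.38},
    {"delta_pos": [0.0031,0,0],"twist": [0,1.4,0],"claw": -0.38},
    {"delta_pos": [0.0031,0,0],"twist": [0,1.4,0],"claw": -0.38},
    {"delta_pos": [0.0031,0,-0.0001],"twist": [0,1.4,0],"claw": -0.38},
    {"delta_pos": [0.0031,0,0],"twist": [0,1.4,0],"claw": -0.38},
    {"delta_pos": [0.0031,0,0],"twist": [0,1.4,0],"claw": -0.38},
    {"delta_pos": [0.0031,0,-0.0001],"twist": [0,1.4,0],"claw": -0.38},
    {"delta_pos": [0.0031,0,0],"twist": [0,1.4,0],"claw": -0.38},
    {"delta_pos": [0.0031,0,0],"twist": [0,1.4,0],"claw": -0.38}
  ]
}}

```text
clock: 7.75
position: [0.4952, 0.0972, 0.0562]
eef_rot: [-1.5, -0.548, 0.548]
force: [-2.6, -0.3, -0.6]
width: 0.0265
```

```bash
python3 st.py 127 0.056
```

```text
t 7.75 pos [0.4952 0.0972 0.0562] r 0.1263 ang 128.96 jawyaw 40.13 down [-0. -0. -1.] F [-2.6 -0.3 -0.6] w 0.0265 q [-0.71  0.5   0.49  2.12 -0.41  0.61  0.77]
tool delta [ 0.0042  0.0002 -0.0015] want jawyaw 37.000000000000014
```

{"api": "play_rows", "payload": {
  "increments": [
    {"delta_pos": [0.0031,0,-0.0002],"twist": [0,1.5,0],"claw": -0.38},
    {"delta_pos": [0.0031,0,-0.0002],"twist": [0,1.5,0],"claw": -0.38},
    {"delta_pos": [0.0031,0,-0.0002],"twist": [0,1.5,0],"claw": -0.38},
    {"delta_pos": [0.0031,0,-0.0002],"twist": [0,1.5,0],"claw": -0.38},
    {"delta_pos": [0.0031,0,-0.0002],"twist": [0,1.5,0],"claw": -0.38},
    {"delta_pos": [0.0031,0,-0.0001],"twist": [0,1.4,0],"claw": -0.38},
    {"delta_pos": [0.0031,0,-0.0001],"twist": [0,1.4,0],"claw": -0.38},
    {"delta_pos": [0.0031,0,-0.0001],"twist": [0,1.4,0],"claw": -0.38},
    {"delta_pos": [0.0031,0,0],"twist": [0,1.4,0],"claw": -0.38},
    {"delta_pos": [0.0031,0,-0.0001],"twist": [0,1.4,0],"claw": -0.38},
    {"delta_pos": [0.0031,0,0],"twist": [0,1.4,0],"claw": -0.38},
    {"delta_pos": [0.0031,0,-0.0001],"twist": [0,1.4,0],"claw": -0.38},
    {"delta_pos": [0.0031,0,0],"twist": [0,1.4,0],"claw": -0.38},
    {"delta_pos": [0.0031,0,-0.0001],"twist": [0,1.4,0],"claw": -0.38},
    {"delta_pos": [0.0031,0,-0.0001],"twist": [0,1.4,0],"claw": -0.38},
    {"delta_pos": [0.0031,0,0],"twist": [0,1.4,0],"claw": -0.38},
    {"delta_pos": [0.0031,0,-0.0001],"twist": [0,1.4,0],"claw": -0.38},
    {"delta_pos": [0.0031,0,-0.0001],"twist": [0,1.4,0],"claw": -0.38},
    {"delta_pos": [0.0031,0,0],"twist": [0,1.4,0],"claw": -0.38},
    {"delta_pos": [0.0031,0,-0.0001],"twist": [0,1.4,0],"claw": -0.38}
  ]
}}

```text
clock: 9.42
position: [0.5512, 0.1228, 0.0563]
eef_rot: [-1.565, -0.159, 0.159]
force: [-2.1, 1.2, -0.2]
width: 0.0266
```

```bash
python3 st.py 99 0.056; python3 - <<'E'
from workcell import bot
import cv2,pickle
for n in ["side"]:
    c=bot.capture(n); pickle.dump(c,open(f"{n}4.pkl","wb"))
    k=c["color"]
    cv2.imwrite(f"pics/{n}4.png",k[:,:,::-1])
E
```

```text
t 9.42 pos [0.5512 0.1228 0.0563] r 0.126 ang 100.69 jawyaw 11.62 down [ 0.  0. -1.] F [-2.1  1.2 -0.2] w 0.0266 q [-0.8   0.61  0.62  1.99 -0.54  0.71  0.36]
tool delta [ 0.0037  0.0003 -0.0011] want jawyaw 9.0
```

View pics/side4.png

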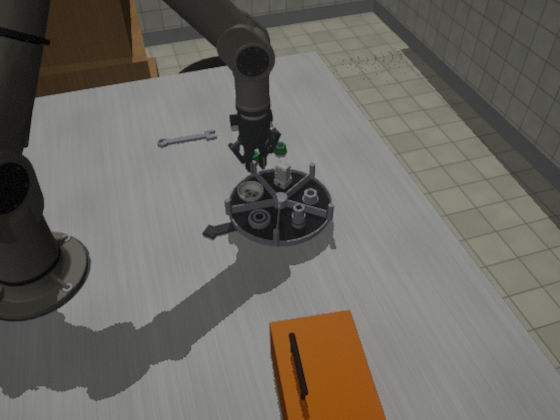

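{"api": "play_rows", "payload": {
  "increments": [
    {"delta_pos": [0.0031,0,-0.0002],"twist": [0,1.5,0],"claw": -0.38},
    {"delta_pos": [0.0031,0,-0.0002],"twist": [0,1.5,0],"claw": -0.38},
    {"delta_pos": [0.0031,0,-0.0002],"twist": [0,1.5,0],"claw": -0.38},
    {"delta_pos": [0.0031,0,-0.0001],"twist": [0,1.5,0],"claw": -0.38},
    {"delta_pos": [0.0031,0,-0.0002],"twist": [0,1.5,0],"claw": -0.38},
    {"delta_pos": [0.0031,0,-0.0001],"twist": [0,1.4,0],"claw": -0.38},
    {"delta_pos": [0.0031,0,-0.0001],"twist": [0,1.4,0],"claw": -0.38},
    {"delta_pos": [0.0031,0,-0.0001],"twist": [0,1.4,0],"claw": -0.38},
    {"delta_pos": [0.0031,0,0],"twist": [0,1.4,0],"claw": -0.38},
    {"delta_pos": [0.0031,0,-0.0001],"twist": [0,1.4,0],"claw": -0.38},
    {"delta_pos": [0.0031,0,0],"twist": [0,1.4,0],"claw": -0.38},
    {"delta_pos": [0.0031,0,-0.0001],"twist": [0,1.4,0],"claw": -0.38},
    {"delta_pos": [0.0031,0,0],"twist": [0,1.4,0],"claw": -0.38},
    {"delta_pos": [0.0031,0,-0.0001],"twist": [0,1.4,0],"claw": -0.38},
    {"delta_pos": [0.0031,0,-0.0001],"twist": [0,1.4,0],"claw": -0.38},
    {"delta_pos": [0.0031,0,0],"twist": [0,1.4,0],"claw": -0.38},
    {"delta_pos": [0.0031,0,-0.0001],"twist": [0,1.4,0],"claw": -0.38},
    {"delta_pos": [0.0031,0,-0.0001],"twist": [0,1.4,0],"claw": -0.38},
    {"delta_pos": [0.0031,0,0],"twist": [0,1.4,0],"claw": -0.38},
    {"delta_pos": [0.0031,0,-0.0001],"twist": [0,1.4,0],"claw": -0.38}
  ]
}}

```text
clock: 11.13
position: [0.6126, 0.1187, 0.0563]
eef_rot: [-1.558, 0.231, -0.231]
force: [-1.1, 1.4, -0.3]
width: 0.0266
```

```bash
python3 st.py 71 0.056
```

```text
t 11.13 pos [0.6126 0.1187 0.0563] r 0.1256 ang 72.37 jawyaw -16.88 down [ 0.  0. -1.] F [-1.1  1.4 -0.3] w 0.0266 q [-0.81  0.73  0.74  1.85 -0.66  0.82 -0.02]
tool delta [ 0.003   0.0003 -0.0007] want jawyaw -19.0
```

Steady at 1–2.5 N. Continue.

{"api": "play_rows", "payload": {
  "increments": [
    {"delta_pos": [0.0031,0,-0.0002],"twist": [0,1.5,0],"claw": -0.38},
    {"delta_pos": [0.0031,0,-0.0001],"twist": [0,1.5,0],"claw": -0.38},
    {"delta_pos": [0.0031,0,-0.0001],"twist": [0,1.5,0],"claw": -0.38},
    {"delta_pos": [0.0031,0,-0.0001],"twist": [0,1.5,0],"claw": -0.38},
    {"delta_pos": [0.0031,0,-0.0001],"twist": [0,1.4,0],"claw": -0.38},
    {"delta_pos": [0.0031,0,-0.0001],"twist": [0,1.4,0],"claw": -0.38},
    {"delta_pos": [0.0031,0,-0.0001],"twist": [0,1.4,0],"claw": -0.38},
    {"delta_pos": [0.0031,0,-0.0001],"twist": [0,1.4,0],"claw": -0.38},
    {"delta_pos": [0.0031,0,0],"twist": [0,1.4,0],"claw": -0.38},
    {"delta_pos": [0.0031,0,-0.0001],"twist": [0,1.4,0],"claw": -0.38},
    {"delta_pos": [0.0031,0,0],"twist": [0,1.4,0],"claw": -0.38},
    {"delta_pos": [0.0031,0,-0.0001],"twist": [0,1.4,0],"claw": -0.38},
    {"delta_pos": [0.0031,0,0],"twist": [0,1.4,0],"claw": -0.38},
    {"delta_pos": [0.0031,0,-0.0001],"twist": [0,1.4,0],"claw": -0.38},
    {"delta_pos": [0.0031,0,-0.0001],"twist": [0,1.4,0],"claw": -0.38},
    {"delta_pos": [0.0031,0,0],"twist": [0,1.4,0],"claw": -0.38},
    {"delta_pos": [0.0031,0,-0.0001],"twist": [0,1.4,0],"claw": -0.38},
    {"delta_pos": [0.0031,0,-0.0001],"twist": [0,1.4,0],"claw": -0.38},
    {"delta_pos": [0.0031,0,0],"twist": [0,1.4,0],"claw": -0.38},
    {"delta_pos": [0.0031,0,-0.0001],"twist": [0,1.4,0],"claw": -0.38}
  ]
}}

```text
clock: 12.8
position: [0.6647, 0.086, 0.0563]
eef_rot: [-1.481, 0.618, -0.618]
force: [-0.9, 2.0, 0.6]
width: 0.0266
```

```bash
python3 st.py 43 0.056
```

```text
t 12.8 pos [0.6647 0.086  0.0563] r 0.1253 ang 44.0 jawyaw -45.28 down [ 0. -0. -1.] F [-0.9  2.   0.6] w 0.0266 q [-0.77  0.84  0.85  1.73 -0.77  0.93 -0.39]
tool delta [ 0.0022  0.0003 -0.0003] want jawyaw -47.0
```

{"api": "play_rows", "payload": {
  "increments": [
    {"delta_pos": [0.0031,0,-0.0001],"twist": [0,1.5,0],"claw": -0.38},
    {"delta_pos": [0.0031,0,-0.0001],"twist": [0,1.5,0],"claw": -0.38},
    {"delta_pos": [0.0031,0,-0.0001],"twist": [0,1.5,0],"claw": -0.38},
    {"delta_pos": [0.0031,0,-0.0001],"twist": [0,1.5,0],"claw": -0.38},
    {"delta_pos": [0.0031,0,0],"twist": [0,1.4,0],"claw": -0.38},
    {"delta_pos": [0.0031,0,-0.0001],"twist": [0,1.4,0],"claw": -0.38},
    {"delta_pos": [0.0031,0,-0.0001],"twist": [0,1.4,0],"claw": -0.38},
    {"delta_pos": [0.0031,0,-0.0001],"twist": [0,1.4,0],"claw": -0.38},
    {"delta_pos": [0.0031,0,0],"twist": [0,1.4,0],"claw": -0.38},
    {"delta_pos": [0.0031,0,-0.0001],"twist": [0,1.4,0],"claw": -0.38},
    {"delta_pos": [0.0031,0,0],"twist": [0,1.4,0],"claw": -0.38},
    {"delta_pos": [0.0031,0,-0.0001],"twist": [0,1.4,0],"claw": -0.38},
    {"delta_pos": [0.0031,0,0],"twist": [0,1.4,0],"claw": -0.38},
    {"delta_pos": [0.0031,0,-0.0001],"twist": [0,1.4,0],"claw": -0.38},
    {"delta_pos": [0.0031,0,-0.0001],"twist": [0,1.4,0],"claw": -0.38},
    {"delta_pos": [0.0026,0,0],"twist": [0,1.2,0],"claw": -0.38},
    {"delta_pos": [0.0022,0,-0.0001],"twist": [0,1,0],"claw": -0.38},
    {"delta_pos": [0.0022,0,0],"twist": [0,1,0],"claw": -0.38},
    {"delta_pos": [0.0022,0,0],"twist": [0,1,0],"claw": -0.38},
    {"delta_pos": [0.0022,0,0],"twist": [0,1,0],"claw": -0.38}
  ]
}}

```text
clock: 14.47
position: [0.6939, 0.0368, 0.0561]
eef_rot: [-1.343, 0.973, -0.972]
force: [-1.5, 1.0, -0.2]
width: 0.0266
```

```bash
python3 st.py 17 0.056
```

```text
t 14.47 pos [0.6939 0.0368 0.0561] r 0.1251 ang 17.59 jawyaw -71.84 down [-0.  0. -1.] F [-1.5  1.  -0.2] w 0.0266 q [-0.72  0.92  0.94  1.67 -0.86  1.01 -0.73]
tool delta [ 0.0013  0.0001 -0.0001] want jawyaw -73.0
```

{"api": "play_rows", "payload": {
  "increments": [
    {"delta_pos": [0.0022,0,0],"twist": [0,1,0],"claw": -0.38},
    {"delta_pos": [0.0022,0,-0.0001],"twist": [0,1,0],"claw": -0.38},
    {"delta_pos": [0.0022,0,0],"twist": [0,1,0],"claw": -0.38},
    {"delta_pos": [0.0022,0,0],"twist": [0,1,0],"claw": -0.38},
    {"delta_pos": [0.0022,0,0],"twist": [0,1,0],"claw": -0.38},
    {"delta_pos": [0.0022,0,-0.0001],"twist": [0,1,0],"claw": -0.38},
    {"delta_pos": [0.0022,0,0],"twist": [0,1,0],"claw": -0.38},
    {"delta_pos": [0.0022,0,0],"twist": [0,1,0],"claw": -0.38},
    {"delta_pos": [0.0022,0,0],"twist": [0,1,0],"claw": -0.38},
    {"delta_pos": [0.0022,0,-0.0001],"twist": [0,1,0],"claw": -0.38},
    {"delta_pos": [0.0022,0,0],"twist": [0,1,0],"claw": -0.38},
    {"delta_pos": [0.0022,0,0],"twist": [0,1,0],"claw": -0.38},
    {"delta_pos": [0.0018,0,0],"twist": [0,0.8,0],"claw": -0.38},
    {"delta_pos": [0.0015,0,0],"twist": [0,0.7,0],"claw": -0.38},
    {"delta_pos": [0.0011,0,0],"twist": [0,0.5,0],"claw": -0.38},
    {"delta_pos": [0.0009,0,0],"twist": [0,0.4,0],"claw": -0.38},
    {"delta_pos": [0.0007,0,0],"twist": [0,0.3,0],"claw": -0.38},
    {"delta_pos": [0.0004,0,0],"twist": [0,0.2,0],"claw": -0.38},
    {"delta_pos": [0,0,0],"twist": [0,0,0],"claw": -0.38},
    {"delta_pos": [0,0,0],"twist": [0,0,0],"claw": -0.38}
  ]
}}

```text
clock: 16.13
position: [0.7002, 0.0047, 0.0564]
eef_rot: [-1.236, 1.165, -1.166]
force: [-0.5, 1.2, 0.3]
width: 0.0266
```

```bash
python3 st.py 2 0.056; python3 - <<'E'
from workcell import bot
import cv2,pickle
for n,(x,y,w,h) in dict(top=(215,150,115,120),side=(190,140,150,115)).items():
    c=bot.capture(n); pickle.dump(c,open(f"{n}5.pkl","wb"))
    k=cv2.resize(c["color"][y:y+h,x:x+w],None,fx=5,fy=5,interpolation=cv2.INTER_CUBIC)
    k=cv2.convertScaleAbs(k,alpha=1.8)
    cv2.imwrite(f"pics/{n}5z.png",k[:,:,::-1])
E
```

```text
t 16.13 pos [0.7002 0.0047 0.0564] r 0.1258 ang 2.61 jawyaw -86.64 down [ 0. -0. -1.] F [-0.5  1.2  0.3] w 0.0266 q [-0.69  0.96  0.99  1.66 -0.91  1.05 -0.92]
tool delta [ 0.0013  0.0004 -0.0008] want jawyaw -88.0
```

View pics/top5z.png

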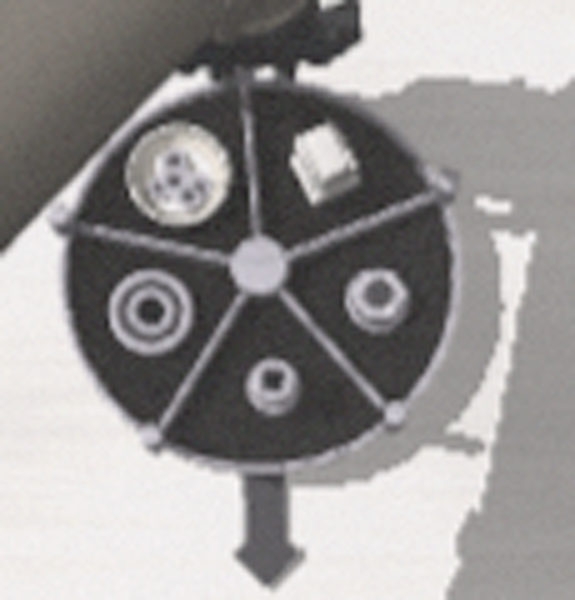

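View pics/side5z.png

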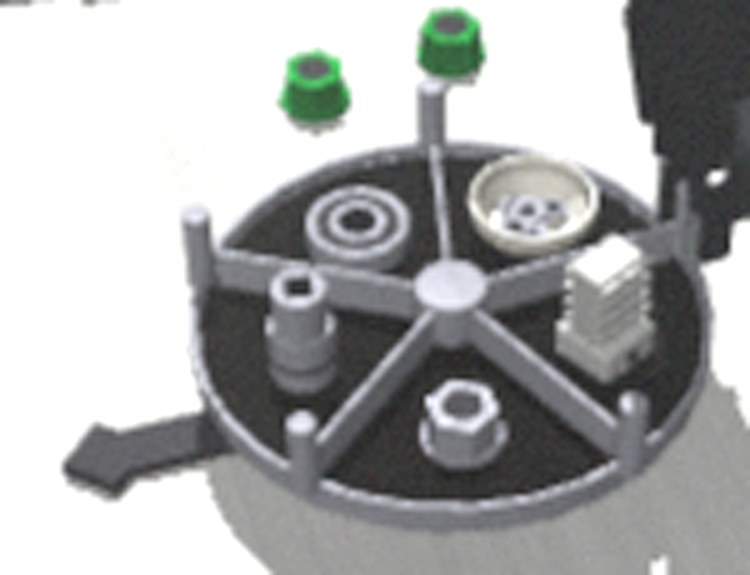

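```bash
python3 - <<'E'
from h import *
from scipy.optimize import least_squares
ct=pickle.load(open("top5.pkl","rb"));cs=pickle.load(open("side5.pkl","rb"))
pt=lambda x,y:((x+.5)/5-.5+215,(y+.5)/5-.5+150)
ps=lambda x,y:((x+.5)/5-.5+190,(y+.5)/5-.5+140)
P=[(1,ct,pt(151,434)),(2,ct,pt(396,411)),(3,ct,pt(442,181)),(0,ct,pt(64,214))]
S=[(1,cs,ps(197,215)),(2,cs,ps(302,419)),(3,cs,ps(632,400)),(0,cs,ps(431,88))]
for L in (P,S,P+S):
    def res(v):
        r=[]
        for i,c,uv in L:
            a=v[2]+i*2*np.pi/5
            r+=list(proj(c,[v[0]+.125*np.cos(a),v[1]+.125*np.sin(a),.085])-uv)
        return r
    s=least_squares(res,[.57,0,np.radians(72)]);print(s.x,np.degrees(s.x[2])-72,np.round(s.fun,1))
    C=s.x[:2]
    for n,c,uv,z in (("sock",ct,pt(272,379),.094),("sock",cs,ps(298,286),.094),("tip",ct,pt(269,589),.004),("tip",cs,ps(65,466),.004)):
        q=at(c,uv,z);d=q[:2]-C;print(n,q.round(4),np.hypot(*d).round(4),np.degrees(np.arctan2(d[1],d[0]))%360)
E
```

```text
[5.74754931e-01 1.05491335e-04 1.34190284e+00] 4.8853692780364355 [ 0.   0.1  0.   0.3  1.1 -0.4 -1.1 -0.1]
sock [ 0.4994 -0.0077  0.094 ] 0.0757 185.91352269012083
sock [ 0.5003 -0.0078  0.094 ] 0.0749 186.05551552022914
tip [ 0.3799 -0.0043  0.004 ] 0.1949 181.30434962249154
tip [ 0.383 -0.001  0.004] 0.1918 180.32663467170724
[ 5.75829375e-01 -2.56342946e-04  1.33800662e+00] 4.662132032854117 [-0.3 -0.4 -0.2  0.5  0.4  0.3  0.  -0.8]
sock [ 0.4994 -0.0077  0.094 ] 0.0768 185.56220442085052
sock [ 0.5003 -0.0078  0.094 ] 0.0759 185.6984683019969
tip [ 0.3799 -0.0043  0.004 ] 0.196 181.19144996882181
tip [ 0.383 -0.001  0.004] 0.1929 180.21733196512736
[ 5.75427463e-01 -1.18562529e-04  1.33980019e+00] 4.764896016483846 [ 0.  -0.2  0.   0.1  1.2 -0.5 -1.  -0.4 -0.5 -0.3 -0.3  0.5  0.3  0.3
 -0.2 -0.8]
sock [ 0.4994 -0.0077  0.094 ] 0.0764 185.69432246478002
sock [ 0.5003 -0.0078  0.094 ] 0.0755 185.8327194446723
tip [ 0.3799 -0.0043  0.004 ] 0.1956 181.234249581465
tip [ 0.383 -0.001  0.004] 0.1925 180.25879925200954
```

```bash
python3 - <<'E'
from h import *
ct=pickle.load(open("top5.pkl","rb"));cs=pickle.load(open("side5.pkl","rb"));cw=pickle.load(open("wrist1.pkl","rb"))
for a in (180,181,182):
  t=np.radians(a);f=np.array([np.cos(t),np.sin(t),0]);l=np.array([-f[1],f[0],0]);O=np.array([.5750,-.0005,.008])
  for n,c,(x0,y0) in (("t",ct,(215,150)),("s",cs,(190,140)),("w",cw,(180,110))):
    g=lambda r,w:(((proj(c,O+f*r+l*w)-(x0,y0)+.5)*5-.5).round(0).tolist())
    print(a,n,"tip",g(.194,0),"shank",[g(r,w) for r in(.13,.16) for w in(-.013,.013)])
for n,y,x,h,w in (("top",250,260,30,30),("side",215,195,35,50)):
    c=dict(top=ct,side=cs)[n]
    k=cv2.resize(c["color"][y:y+h,x:x+w],None,fx=15,fy=15,interpolation=cv2.INTER_NEAREST)
    k=cv2.resize(c["color"][240:275,255:285] if n=="top" else c["color"][215:245,195:245],None,fx=15,fy=15,interpolation=cv2.INTER_NEAREST)
    cv2.imwrite(f"pics/tong_{n}.png",k[:,:,::-1])
E
```

```text
180 t tip [263.0, 587.0] shank [[242.0, 485.0], [283.0, 485.0], [242.0, 532.0], [283.0, 532.0]]
180 s tip [60.0, 461.0] shank [[185.0, 411.0], [198.0, 449.0], [124.0, 425.0], [136.0, 464.0]]
180 w tip [198.0, 35.0] shank [[347.0, 367.0], [213.0, 393.0], [312.0, 209.0], [174.0, 237.0]]
181 t tip [268.0, 587.0] shank [[245.0, 485.0], [287.0, 484.0], [246.0, 533.0], [288.0, 532.0]]
181 s tip [61.0, 466.0] shank [[186.0, 414.0], [199.0, 452.0], [125.0, 429.0], [138.0, 468.0]]
181 w tip [179.0, 39.0] shank [[335.0, 368.0], [202.0, 396.0], [297.0, 211.0], [160.0, 241.0]]
182 t tip [274.0, 587.0] shank [[249.0, 485.0], [290.0, 484.0], [251.0, 533.0], [292.0, 531.0]]
182 s tip [63.0, 471.0] shank [[186.0, 418.0], [201.0, 455.0], [126.0, 433.0], [140.0, 472.0]]
182 w tip [161.0, 43.0] shank [[323.0, 369.0], [191.0, 400.0], [282.0, 213.0], [145.0, 246.0]]
```

View pics/tong_top.png

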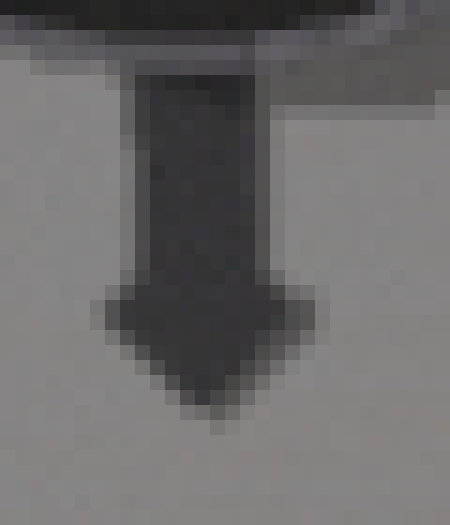

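View pics/tong_side.png

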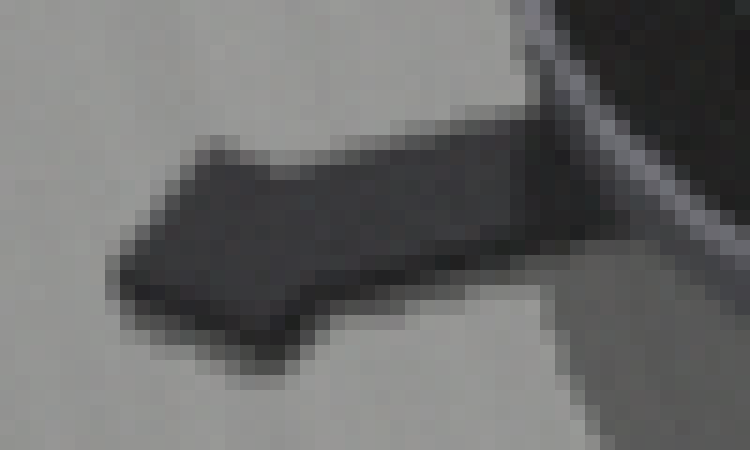

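{"api": "play_rows", "payload": {
  "increments": [
    {"delta_pos": [0.0006,0,-0.0001],"twist": [0,0.4,0],"claw": -0.38},
    {"delta_pos": [0.0011,0,-0.0001],"twist": [0,0.6,0],"claw": -0.38},
    {"delta_pos": [0.0011,0,-0.0001],"twist": [0,0.6,0],"claw": -0.38},
    {"delta_pos": [0.0011,0,-0.0001],"twist": [0,0.6,0],"claw": -0.38},
    {"delta_pos": [0.0011,0,-0.0001],"twist": [0,0.6,0],"claw": -0.38},
    {"delta_pos": [0.0011,0,-0.0001],"twist": [0,0.6,0],"claw": -0.38},
    {"delta_pos": [0.0011,0,-0.0001],"twist": [0,0.6,0],"claw": -0.38},
    {"delta_pos": [0.0011,0,-0.0001],"twist": [0,0.6,0],"claw": -0.38},
    {"delta_pos": [0.0009,0,-0.0001],"twist": [0,0.5,0],"claw": -0.38},
    {"delta_pos": [0.0007,0,0],"twist": [0,0.4,0],"claw": -0.38},
    {"delta_pos": [0.0005,0,0],"twist": [0,0.3,0],"claw": -0.38},
    {"delta_pos": [0.0004,0,0],"twist": [0,0.2,0],"claw": -0.38},
    {"delta_pos": [0,0,0],"twist": [0,0,0],"claw": -0.38},
    {"delta_pos": [0,0,0],"twist": [0,0,0],"claw": -0.38},
    {"delta_pos": [0,0,0],"twist": [0,0,0],"claw": -0.38}
  ]
}}

```text
clock: 17.48
position: [0.6992, -0.0062, 0.0563]
eef_rot: [-1.187, 1.243, -1.243]
force: [0.8, 1.5, 0.7]
width: 0.0265
```

```bash
cat > look.py <<'E'
import sys
from workcell import bot
import cv2,pickle
i=sys.argv[1]
for n,(x,y,w,h) in dict(top=(215,150,115,120),side=(190,140,150,115)).items():
    c=bot.capture(n); pickle.dump(c,open(f"{n}{i}.pkl","wb"))
    k=cv2.resize(c["color"][y:y+h,x:x+w],None,fx=5,fy=5,interpolation=cv2.INTER_CUBIC)
    k=cv2.convertScaleAbs(k,alpha=1.5)
    cv2.imwrite(f"pics/{n}{i}z.png",k[:,:,::-1])
E
python3 st.py 2 0.056; python3 look.py 6
```

```text
t 17.48 pos [ 0.6992 -0.0062  0.0563] r 0.1247 ang -2.37 jawyaw -92.64 down [-0. -0. -1.] F [0.8 1.5 0.7] w 0.0265 q [-0.68  0.97  1.01  1.66 -0.93  1.06 -0.99]
tool delta [-0.0095  0.0003 -0.0001] want jawyaw -88.0
```

View pics/top6z.png

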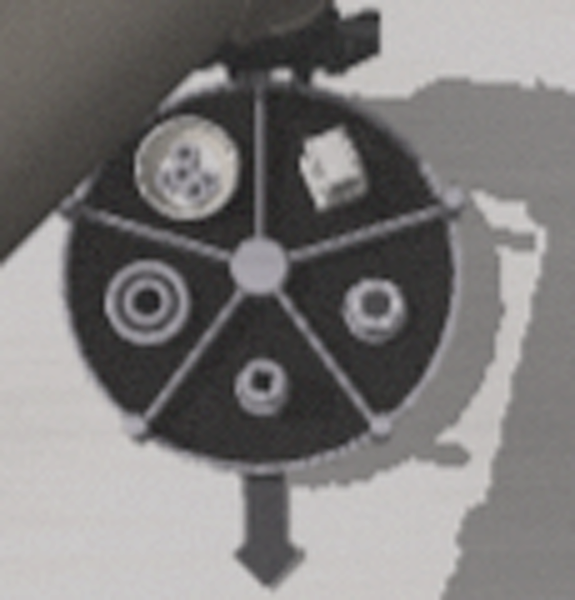

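View pics/side6z.png

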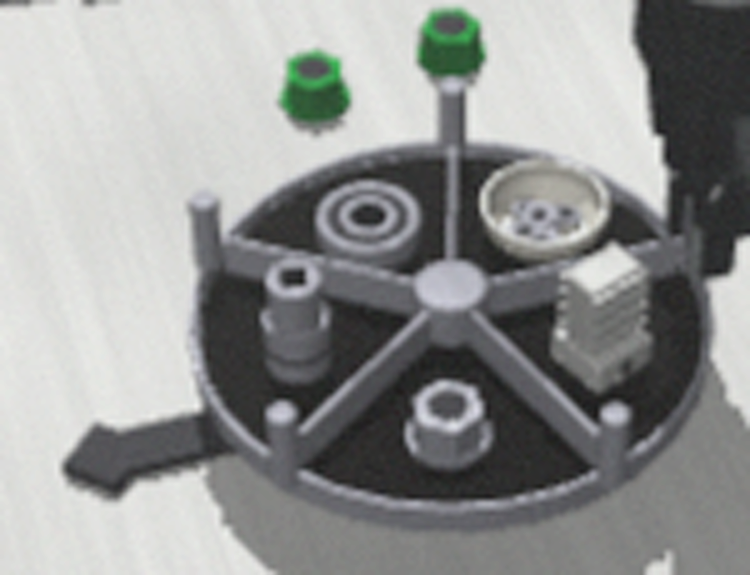

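```bash
python3 - <<'E'
from h import *
ct=pickle.load(open("top6.pkl","rb"));cs=pickle.load(open("side6.pkl","rb"))
pt=lambda x,y:((x+.5)/5-.5+215,(y+.5)/5-.5+150)
ps=lambda x,y:((x+.5)/5-.5+190,(y+.5)/5-.5+140)
C=np.array([.5750,-.0005])
for n,c,uv,z in (("sock",ct,pt(261,382),.094),("sock",cs,ps(294,278),.094),("hub",ct,pt(259,265),.066),("hub",cs,ps(449,286),.066),("tip",ct,pt(269,589),.004),("tip",cs,ps(65,466),.004),("p2",ct,pt(381,425),.085),("p1",ct,pt(136,424),.085),("p2",cs,ps(284,411),.085),("p1",cs,ps(204,200),.085)):
    q=at(c,uv,z);d=q[:2]-C;print(n,q.round(4),np.hypot(*d).round(4),np.degrees(np.arctan2(d[1],d[0]))%360)
E
```

```text
sock [ 0.4977 -0.0011  0.094 ] 0.0773 180.47753597593976
sock [ 0.4999 -0.0021  0.094 ] 0.0751 181.24140049019874
hub [5.745e-01 3.000e-04 6.600e-02] 0.001 120.69958803629544
hub [ 0.5746 -0.0017  0.066 ] 0.0012 252.18195313705996
tip [ 0.3799 -0.0043  0.004 ] 0.1952 181.12499430372625
tip [ 0.383 -0.001  0.004] 0.192 180.14557849910707
p2 [ 0.4726 -0.0726  0.085 ] 0.1252 215.15411286979628
p1 [0.4741 0.0737 0.085 ] 0.1252 143.66706915937354
p2 [ 0.4755 -0.0732  0.085 ] 0.1233 216.16148740624953
p1 [0.4751 0.0726 0.085 ] 0.1237 143.80786698271777
```

{"api": "play_rows", "payload": {
  "increments": [
    {"delta_pos": [0,0,0],"twist": [0,0,0],"claw": -0.3},
    {"delta_pos": [0,0,0],"twist": [0,0,0],"claw": -0.2},
    {"delta_pos": [0,0,0],"twist": [0,0,0],"claw": -0.1},
    {"delta_pos": [0,0,0],"twist": [0,0,0],"claw": 0},
    {"delta_pos": [0,0,0],"twist": [0,0,0],"claw": 0.1},
    {"delta_pos": [0,0,0],"twist": [0,0,0],"claw": 0.1},
    {"delta_pos": [0,-0.005,0],"twist": [0,0,0],"claw": 0.1},
    {"delta_pos": [0,-0.01,0],"twist": [0,0,0],"claw": 0.1},
    {"delta_pos": [0,-0.015,0],"twist": [0,0,0],"claw": 0.1},
    {"delta_pos": [0,-0.02,0],"twist": [0,0,0],"claw": 0.1},
    {"delta_pos": [0,-0.02,0],"twist": [0,0,0],"claw": 0.1},
    {"delta_pos": [0,-0.02,0],"twist": [0,0,0],"claw": 0.1},
    {"delta_pos": [0,-0.02,0],"twist": [0,0,0],"claw": 0.1},
    {"delta_pos": [0,-0.01,0],"twist": [0,0,0],"claw": 0.1},
    {"delta_pos": [0,-0.005,0],"twist": [0,0,0],"claw": 0.1},
    {"delta_pos": [0,0,0],"twist": [0,0,0],"claw": 0.1},
    {"delta_pos": [0,0,0],"twist": [0,0,0],"claw": 0.1}
  ]
}}

```text
clock: 19.0
position: [0.699, -0.0057, 0.1809]
eef_rot: [-1.187, 1.244, -1.242]
force: [0.6, -0.3, 0.1]
width: 0.0473
```

```bash
python3 st.py 2 0.056; python3 look.py 7; python3 - <<'E'
import pickle,cv2
cv2.imwrite("pics/side7.png",pickle.load(open("side7.pkl","rb"))["color"][:,:,::-1])
E
```

```text
t 19.0 pos [ 0.699  -0.0057  0.1809] r 0.1245 ang -2.17 jawyaw -92.63 down [-0.001  0.    -1.   ] F [ 0.6 -0.3  0.1] w 0.0473 q [-0.73  0.85  1.13  1.59 -0.8   1.23 -1.07]
tool delta [-0.009   0.1249  0.0002] want jawyaw -88.0
```

View pics/top7z.png

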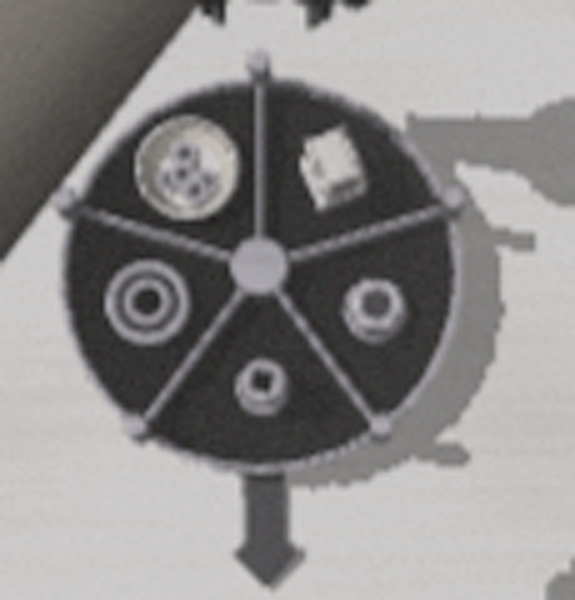

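View pics/side7.png

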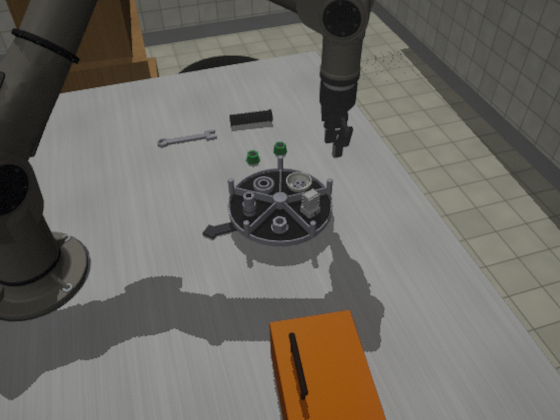

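View pics/side7z.png

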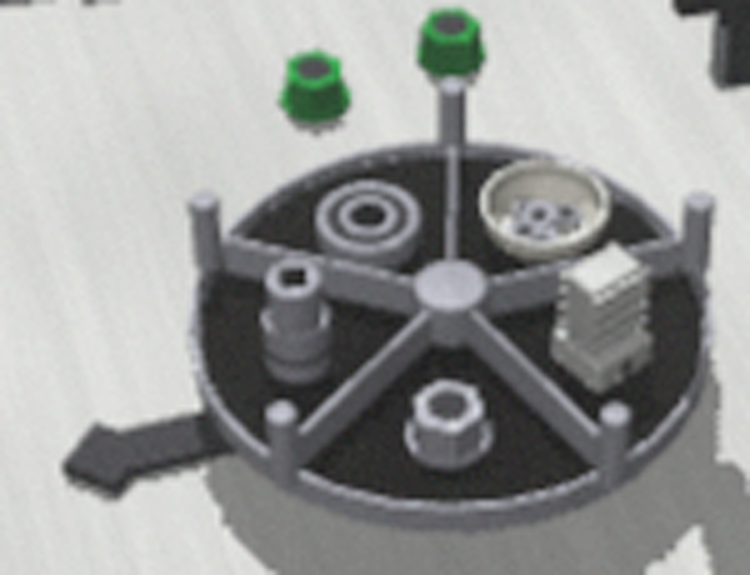

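```bash
python3 -c "
from workcell import bot
print(bot.close_job())"
```

```text
the job is handed in; nothing more can be done
None
```

I turned the tray about 169° clockwise by one rim post until the spark plug socket stood at the front in line with the tongue. I then opened the fingers, lifted the hand about 125 mm clear, and handed the job in at about 19 s. The fingers straddled the post with a little slack. The force readings taken between moves were about 1–3 N.

**Alignment:** In the last measurement, taken before release, the socket was at about 180.5° in the top view and 181.2° in the side view. The tongue tip was at about 181.1° and 180.1°. The two cameras differ by up to 1°, so the socket is aligned to within about 1°.

**After release:** The tray looked unmoved in the pictures from both cameras. All five parts were standing in their compartments. The case, grip and spanner looked undisturbed.

**Disagreements:**
- The socket's angle relative to the neighbouring posts measured about 2.4° at the start and about 1° later. I put this down to pixel error, but a slip of about 1° (1–2 mm) on the tray can't be ruled out.
- The wrist camera gave slightly different positions: its hub point was about 5 mm off the fitted axis and its post reading about 1° off. I used the two fixed cameras for the final alignment.

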